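# Clamp the button jar and twist off its tight cap

### The job

Clamp the square button jar by pulling the clamp's sprung lever by its black cross bar, away from the jar, through its full stroke, then ease the lever slowly all the way back to rest without letting it snap. With the jar braced there, twist the tight cap anticlockwise about a quarter turn, stop turning as soon as it comes free, and lift it straight up off the neck without lifting the jar. Finish while still holding the cap level and still, a centimetre or two clear above the jar's mouth, and leave the other things on the cart alone.

Things in the scene. Friction and masses are not known exactly. Their poses are not given: they have to be found in the camera images.
- clamp: Metal jar clamp fixed to the cart. Base plate 104 mm (its x) by 215 mm (its y, from -50 to +165 mm), 8 mm thick. Origin on the cart top below the place where the clamped jar's axis comes to stand; z up. Fixed back stop, 46 mm high, with its rubber face at y = -28 mm; moving jaw, 43 mm high, on the +y side of the jar; lever farther out at +y.
- lever_grip (a point): Middle of the black cross bar at the top of the lever: a round bar 16 mm thick, 64 mm long along the clamp's x, carried by an arm at each end, so that it can be pinched from above with one finger on either y side. At rest it is 134 mm above the cart top. The lever turns about a line along the clamp's x at clamp y = 130 mm, 52 mm above the cart top; the bar is 85 mm from that line.
- lever (a joint): Lever angle in rad: 0 at rest (bar leaning 0.25 rad from upright towards the jar), 0.70 at the end stop (leaning 0.45 rad away from the jar, towards the clamp's +y). A spring pulls it back; the pull at the bar grows from about 3 N to 8 N, plus about 4 N to push the jaw. Left alone it snaps back; let back faster than about 1.3 rad/s (0.11 m/s at the bar) it counts as snapped.
- jaw (a joint): Travel of the moving jaw towards the jar in m: 0 open, about 0.022 when the jar is squeezed between jaw and back stop. The lever pushes it forward and only its full stroke closes it; being stiff, it stays where it is when the lever goes back.
- jar_mouth (a point): Centre of the jar's mouth, at the top of its neck (hidden under the cap while that is on); axes of the jar. Loose square glass jar of wooden buttons: body 56 x 56 mm and 48 mm high, neck 40 mm across, mouth 82 mm above its underside; it stands on the clamp's 8 mm base plate between back stop and jaw, a little askew until it is clamped.
- cap_center (a point): Centre of the metal cap, half-way up. Round cap, 60 mm across, 24 mm high; screwed on, its lower edge is 62 mm and its top 86 mm above the jar's underside (94 mm above the cart top). Grip it across its side. Three lugs under thread flanges hold it down.
- thread (a joint): How far the cap has been turned anticlockwise (seen from above) on the jar, in rad: 0 tight; the lugs are free of the threads from 0.90 to 1.70, where they meet the next threads. The cap does not rise by itself as it turns; when free it lifts straight off. Turning takes about 0.4 N m all the way; cap and thread have 0.05 to 0.1 rad of play. It keeps its value once the cap is off.
- dosing_cup: Bystander: blue plastic dosing cup, 57 mm wide, 54 mm high. Origin under its centre.
- spool_navy: Bystander: navy thread spool, 27 mm wide, 36 mm high. Origin under its centre.
- spool_red: Bystander: red thread spool, 27 mm wide, 36 mm high. Origin under its centre.
- timer: Bystander: kitchen timer, 64 mm wide, 54 mm high. Origin under its centre.
- glass_jar_0: Bystander: round glass jar with a lid, 62 mm wide, 90 mm high. Origin under its centre.
- pegs_1: Bystander: wooden clothes peg, 72 x 15 x 12 mm. Origin under its centre.
- soap_bar_1: Bystander: bar of soap, 71 x 45 x 24 mm. Origin under its centre.
There are look-alikes about, which are no part of the job. What is shaped like the part that bears cap_center but purple or turquoise is not meant.

How it is judged:
On the way, in this order (a step that is already met when the one before it is completed fails the run):
1. the lever is pulled through its full stroke and the jaw closes on the jar (value of joint lever above 0.64 rad and value of joint jaw above 0.02 m), for 0.1 s.
2. the lever is back at rest, the jar still clamped (value of joint lever below 0.05 rad and value of joint jaw above 0.02 m), for 0.2 s.
3. the cap is turned free of the threads on the clamped jar (value of joint thread above 0.88 rad and value of joint jaw above 0.02 m and horizontal distance between jar_mouth and clamp below 0.012 m and height (world z) of jar_mouth below 0.0935 m and angle between jar_mouth's own z axis and vertical below 0.06 rad), for 0.1 s.
At the end, for the whole second after the job is handed in: Fingers hold the cap still, level within 0.2 rad, within 20 mm of centre over the jar mouth, lower edge 3 to 48 mm above it, not touching the jar. Jar clamped (jaw beyond 20 mm), upright, unlifted, within 12 mm of its seat; lever at rest (under 0.05 rad) (all of step 3 and value of joint lever below 0.05 rad and contact force between the fingers and cap above 2 N and contact force between cap and jar below 0.05 N and z of cap_center in the frame of jar_mouth between 0.015 and 0.06 m and horizontal distance between cap_center and jar_mouth below 0.02 m and angle between cap_center's own z axis and vertical below 0.2 rad and linear speed of cap below 0.02 m/s); the arm keeps its last pose, push and grip.
It fails at once if the lever snaps back (faster than 1.3 rad/s) (velocity of joint lever below -1.3 rad/s).
It fails at once if the jar is lifted or tipped out of the clamp (height (world z) of jar_mouth above 0.096 m or angle between jar_mouth's own z axis and vertical above 0.15 rad).
It fails at once if the cap is turned before the jar is clamped (value of joint thread above 0.3 rad and value of joint jaw below 0.018 m).
It fails at once if the cap is turned on into the next threads (value of joint thread above 1.7 rad).
It fails at once if another thing is disturbed (moved over 30 mm) (distance of any of dosing_cup, spool_navy, spool_red, timer, glass_jar_0, pegs_1, soap_bar_1 from where it was at the start of the episode above 0.03 m).
It also fails if it takes over 53 s, if anything falls off the work surface, if the arm or the gripper's body presses on something with over 40 N, if the wrist force passes 120 N, or if a joint passes its speed limit or range.

### The arm

A 7-joint arm with a two-finger parallel gripper is mounted at the origin on a cart in front of the work surface, level with it; the furniture and walls round the work are solid. World frame = base frame: x ahead of the robot, y to its left, z up, the work surface at z = 0. Lengths are in m, angles in rad, forces in N, time in s.
With the tool pointing down it reaches from about 0.425 to 0.8 m from the base axis. Payload 8.3 kg.
Tool frame: the origin (TCP) lies midway between the tips of the shut fingers; the grasp point (between the pads) lies 19 mm behind it; z points along the fingers, y is the line along which they close (so a half turn about z gives the same grasp; the last joint's range is limited). The gripper opens to 85 mm and grips with 20 to 120 N. Pads are 22 mm wide; open, the fingers measure 114 mm over their backs; the gripper's body (76 mm by 85 mm) begins 54 mm behind the grasp point. The pads swing forward as they close: fully open they stand 13 mm farther back than shut.
Start: joints at [-1.352, 0.383, 0.016, 1.37, -0.006, 1.388, -0.046], TCP at [0.174, 0.6, 0.231] pointing down, gripper open.
Joint ranges: [-2.95, 2.95], [-0.25, 2.06], [-1.52, 1.56], [0.18, 2.33], [-1.44, 4.58], [0.02, 2.06], [-3.01, 3.01]. Speed limits (rad/s): [2.39, 2.39, 3.01, 3.01, 3.14, 3.14, 3.14].

### API

Orientations are given as a unit quaternion [x, y, z, w].
In Python, from plant import env gives the robot as it stands. The module is installed in compiled form; this text tells all that it offers. Calls block until the motion is done:
- env.move_pose(position, orientation): joint-space move of the TCP to a pose.
- env.line_to(position, velocity=0.15, rotation=None, f_stop=None): straight line of the TCP; rotation=None keeps the orientation; velocity is the mean speed in m/s. With f_stop (N) it stops when the force on the tool has changed by that much, and returns True; else False.
- env.goto_joints(angles): joint-space move.
- env.grip(opening, grasp_force=None): opening from 0.0 (shut) to 1.0 (fully open); grasp_force is the grip in N (None keeps the last); returns when the fingers have stopped.
- env.hold(seconds).
- env.solve_ik(position, orientation): joint angles nearest the present ones, or None.
- env.get_state(): the state.
- env.read_camera(name): name is "scene" or "top"; returns a dict with "image" (480x640x3 uint8, red, green, blue), "vertical_fov" (degrees; the focal length in pixels is half the picture's height over the tangent of half this angle, whatever the lens; pixels are square), "cx", "cy" (the principal point, pixels), "dist" ([k1, k2, p1, p2, k3] as OpenCV has them; the pictures are not rectified), "rvec" (rotation vector, rad) and "tvec" (3), from world to camera coordinates, as OpenCV has them. Camera axes: x right, y down, z forward; pixel columns grow to the right and rows downward; lengths in m; the calibration is good to about 2 mm. A picture is of the moment at which its call begins. There is no depth.
A pose or a line that the arm cannot do raises env.Unreachable and nothing moves.
- env.close_job(): hands the job in; it is judged then, once.
The state is a dict: "time_s": time; "joints": joint angles; "joint_velocities": joint speeds; "tau": joint torques, N m; "ee_pos": TCP position; "tool_rot": TCP orientation; "ft_force": force on the tool from outside, world axes, zero at the start; "wrist_torque": the same for the moment, N m; "width": opening from 0.0 (shut) to 1.0 (fully open); "grasp_force": force on a finger pad.
Only numpy, scipy, OpenCV 4.12 (cv2) and the standard library are available. Lean on these libraries where they do the work, as an engineer would, in place of code of your own. Each camera call takes 0.05 s, during which the arm holds its last target. There are 200 camera calls.

## Working session

There is one attempt and no reset: what is moved stays moved. The work goes in short steps, each a Python script; the robot and the scene stay as the last script left them, time stands still between calls to the robot, and variables do not carry over. Pictures are saved under pics/ and viewed, at most 10 in all, crops included, and the job is handed in when it is done.

```bash
mkdir -p pics; cat > h.py <<'E'
import numpy as np, cv2
from plant import env
def cam(n):
    c=env.read_camera(n); im=c["image"]; f=im.shape[0]/2/np.tan(np.radians(c["vertical_fov"])/2)
    c["K"]=np.array([[f,0,c["cx"]],[0,f,c["cy"]],[0,0,1.]]); c["D"]=np.array(c["dist"],float)
    c["R"]=cv2.Rodrigues(np.array(c["rvec"],float))[0]; c["t"]=np.array(c["tvec"],float).ravel(); return c
def ray(c,uv):
    p=cv2.undistortPoints(np.array([[uv]],float),c["K"],c["D"]).ravel()
    return -c["R"].T@c["t"], c["R"].T@np.array([p[0],p[1],1.])
def onz(c,uv,z):
    o,d=ray(c,uv); return o+d*(z-o[2])/d[2]
def proj(c,P):
    return cv2.projectPoints(np.array(P,float).reshape(-1,1,3),np.array(c["rvec"],float),c["t"],c["K"],c["D"])[0].reshape(-1,2)
def save(n,im): cv2.imwrite("pics/"+n,cv2.cvtColor(im,cv2.COLOR_RGB2BGR))
E
python3 - <<'E'
from h import *
for n in("scene","top"):
    c=cam(n); save(n+"0.png",c["image"]); print(n,-c["R"].T@c["t"],c["K"][0,0],c["D"])
s=env.get_state(); print(s)
E
```

```text
scene [-0.23937633 -0.44576298  0.74732073] 459.5290154518254 [-0.11318978  0.          0.          0.          0.        ]
top [ 0.43597079 -0.00799077  1.38478242] 600.2459805129238 [0.06302401 0.         0.         0.         0.        ]
{'time_s': 0.1, 'joints': array([-1.35192621,  0.38415326,  0.01639122,  1.37105866, -0.006327  ,
        1.38823379, -0.04651273]), 'joint_velocities': array([-0.00033003, -0.00217835,  0.00064105, -0.00239942,  0.00186747,
        0.00154249,  0.00016885]), 'tau': array([ 3.24266781e-03, -6.29132080e+01,  8.48064199e-01, -3.72756779e+01,
        1.69359497e-02,  1.05979605e-02,  2.59427441e-05]), 'ee_pos': array([0.17361878, 0.5999111 , 0.23037517]), 'tool_rot': array([ 1.40404212e-01,  9.90093856e-01, -8.93789463e-04, -1.23261400e-04]), 'ft_force': array([ 1.29710329, -0.68542158, -0.52374627]), 'wrist_torque': array([ 0.01806429,  0.06218104, -0.03919444]), 'grasp_force': 0.0, 'width': 0.9966148530375967}
```

View pics/scene0.png

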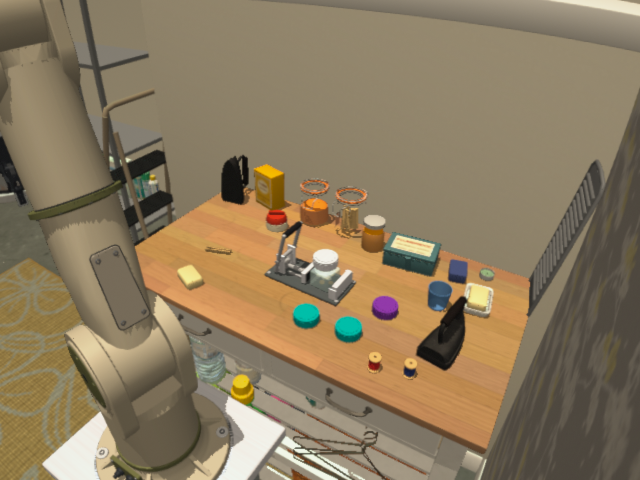

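View pics/top0.png

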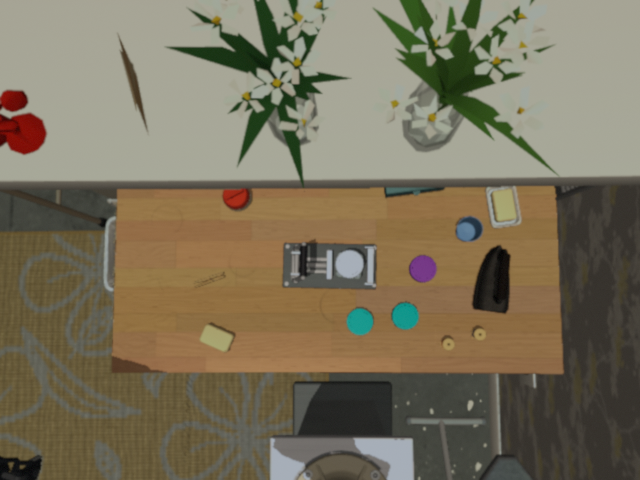

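The scene view (and the top view) show these candidates for the cap:
- White metal cap on the jar in the clamp: scene (326,260), top (350,263).
- Purple look-alike: scene (385,307), top (423,269).
- Turquoise look-alikes: scene (306,316) and (348,328), top (360,321) and (405,316).
- Round glass jar's lid: scene (374,222).

I choose the white one in the clamp. The black lever bar is at about scene (293,231) and top (307,259).

```bash
python3 - <<'E'
from h import *
ct=cam("top"); cs=cam("scene")
a=cv2.resize(ct["image"][230:305,270:390],None,fx=6,fy=6,interpolation=cv2.INTER_CUBIC)[:, :720]
b=cv2.resize(cs["image"][215:305,255:365],None,fx=5,fy=5,interpolation=cv2.INTER_CUBIC)
save("crop_top.png",a); save("crop_scene.png",b)
# dark base plate contour in top view
g=cv2.cvtColor(ct["image"],cv2.COLOR_RGB2HSV)
sub=g[225:310,265:395]
m=((sub[...,1]<70)).astype(np.uint8)
m=cv2.morphologyEx(m,cv2.MORPH_OPEN,np.ones((3,3)))
cn=max(cv2.findContours(m,0,2)[0],key=cv2.contourArea)
r=cv2.minAreaRect(cn); bx=cv2.boxPoints(r)+[265,225]; print(r,bx)
for z in (0.008,):
    P=np.array([onz(ct,p,z)for p in bx]); print(P, np.linalg.norm(P-np.roll(P,-1,0),axis=1))
print("proj base",proj(ct,[[0,0,0]]),"tcp",proj(ct,[env.get_state()["ee_pos"]]))
# cap: bright white blob
c=((g[...,2]>150)&(g[...,1]<40)).astype(np.uint8); c[:, :333]=0;c[:,367:]=0;c[:246]=0;c[284:]=0
cn=max(cv2.findContours(c,0,2)[0],key=cv2.contourArea); (u,v),rad=cv2.minEnclosingCircle(cn); print("cap",u,v,rad,cv2.contourArea(cn),onz(ct,(u,v),.094), rad*2/600*(1.385-.094))
E
```

```text
((64.3379135131836, 40.48344421386719), (92.37113189697266, 43.78631591796875), 1.4320961236953735) [[282.61961365 286.21548843]
 [283.71392822 242.4428463 ]
 [376.05621338 244.75139999]
 [374.9618988  288.52404022]]
[[ 0.48848727  0.13125039  0.008     ]
 [ 0.58961703  0.12915556  0.008     ]
 [ 0.58301972 -0.08386907  0.008     ]
 [ 0.48247699 -0.08030028  0.008     ]] [0.10115145 0.21312677 0.10060605 0.21163603]
proj base [[341.03319298 508.45330007]] tcp [[ 17.83333252 452.55438742]]
cap 349.2037048339844 263.870361328125 13.691906929016113 537.5 [ 0.53275786 -0.0210224   0.094     ] 0.058920839484532674
```

View pics/crop_top.png

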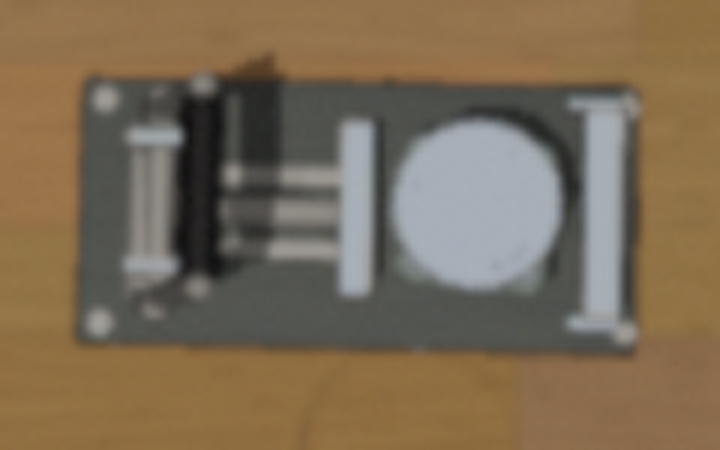

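View pics/crop_scene.png

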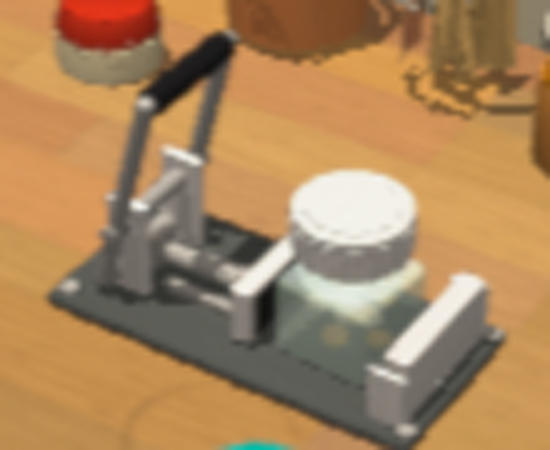

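The crops confirm the choice: a round white cap on the glass jar between the jaw and the back stop, at top crop (478,204), which is pixel (349.7,264). The black bar's middle is at top crop (201,187), pixel (303.6,261.2). Its ends in the scene crop are (148,101) and (233,40). I'll triangulate the bar and check it against the clamp model.

```bash
cat >> h.py <<'E'
from scipy.spatial.transform import Rotation as Rot
PSI=-0.029; C0=np.array([0.534,-0.0334,0])
CR=Rot.from_euler('z',PSI)
def W(p): return C0+CR.apply(p)       # clamp -> world
def tri(c1,p1,c2,p2):
    o1,d1=ray(c1,p1);o2,d2=ray(c2,p2);d1/=np.linalg.norm(d1);d2/=np.linalg.norm(d2)
    s=np.linalg.lstsq(np.c_[d1,-d2],o2-o1,rcond=None)[0]; a=o1+s[0]*d1;b=o2+s[1]*d2
    return (a+b)/2,np.linalg.norm(a-b)
def tool(yaw,tilt=0):   # tool down; tool y at angle yaw from clamp y, tilt: top leaning to clamp +y
    base=Rot.from_matrix(np.array([[-1,0,0],[0,1,0],[0,0,-1.]]))
    return CR*Rot.from_euler('x',-tilt)*Rot.from_euler('z',yaw)*base
E
python3 - <<'E'
from h import *
ct=cam("top"); cs=cam("scene")
def bar(c,x0,x1,y0,y1):
    h=cv2.cvtColor(c["image"],cv2.COLOR_RGB2HSV)[y0:y1,x0:x1]
    m=(h[...,2]<50).astype(np.uint8)
    cn=max(cv2.findContours(m,0,2)[0],key=cv2.contourArea); r=cv2.minAreaRect(cn); print(r,cv2.contourArea(cn)); return np.array(r[0])+[x0,y0]
pt=bar(ct,295,311,238,284); ps=bar(cs,278,310,216,242); print(pt,ps)
print("tri",tri(ct,pt,cs,ps),"top@.134",onz(ct,pt,.134),"model",W([0,.109,.1344]))
print("proj model",proj(ct,W([0,.109,.1344])),proj(cs,W([0,.109,.1344])))
for p in([.052,.165],[-.052,.165],[.052,-.05],[-.052,-.05]): print(p,proj(ct,W([*p,.008])),proj(cs,W([*p,.008])))
# cap in scene: crop-ellipse of top face centre (353,207)/5
print("cap tri",tri(ct,(349.3,263.9),cs,(255+353/5,215+207/5)))
for t in(-.2,.5):
    q=tool(0,t); print(t,env.solve_ik(W([0,.109 if t<0 else .167,.13]),q.as_quat()))
for y in(1.0,1.57,2.1,-1,-1.57,-2.1): print(y,env.solve_ik(W([0,0,.06]),tool(y).as_quat()))
E
```

```text
((9.364948272705078, 21.471134185791016), (9.9442777633667, 31.422103881835938), 2.602562189102173) 169.0
((14.983220100402832, 12.76174545288086), (4.997314453125, 18.105026245117188), 55.00797653198242) 66.5
[304.36494827 259.47113419] [292.9832201  228.76174545]
tri (array([0.53875913, 0.07391334, 0.13526182]), np.float64(0.002080915579078119)) top@.134 [0.53943678 0.07312685 0.134     ] model [0.53716056 0.07555417 0.1344    ]
proj model [[303.19349456 260.5452709 ]] [[292.49065933 229.16506846]]
[0.052, 0.165] [[283.34166533 241.95273513]] [[287.29060848 253.06890256]]
[-0.052, 0.165] [[281.83918321 286.9516233 ]] [[263.74931774 273.03021886]]
[0.052, -0.05] [[376.49317126 244.09673606]] [[356.92524207 280.94315912]]
[-0.052, -0.05] [[375.66091403 289.35757684]] [[335.98484562 304.44549278]]
cap tri (array([ 0.53272264, -0.02114361,  0.09282017]), np.float64(0.00022765169064874392))
-0.2 [-0.69754479  0.33560005  0.76825673  1.79371901 -0.47518202  1.15042116
  1.79176373]
0.5 [-0.7444203   0.491193    0.24566146  1.56792646  0.31508153  1.37371865
  0.92446685]
1.0 [-0.50564757  0.39456265  0.62300005  1.85081681 -0.27304423  0.98223227
  2.77601266]
1.57 [-0.94469493  0.79706533  1.35779062  1.86513171 -0.84142106  1.21595732
 -2.47469542]
2.1 [-0.94469493  0.79706533  1.35779062  1.86513171 -0.84142106  1.21595732
 -1.94469542]
-1 [-0.68680716  0.4635102   0.86773417  1.8575434  -0.41400927  1.01189154
  0.89624789]
-1.57 [-0.70257438  0.472244    0.89052556  1.85808037 -0.42906412  1.01604188
  0.33896608]
-2.1 [-0.7184072   0.48164655  0.91377021  1.858611   -0.44482708  1.02059817
 -0.17775209]
```

```bash
cat >> h.py <<'E'
def lev(a,t0=-0.2,g=0.018):   # TCP pose holding the bar at lever angle a
    q=tool(0,t0+a); b=W([0,.130+.085*np.sin(a-.25),.052+.085*np.cos(a-.25)])
    return b+g*q.apply([0,0,1]),q
def st(m=""):
    s=env.get_state(); print(m,"t%.1f"%s["time_s"],np.round(s["ee_pos"],4),"F",np.round(s["ft_force"],1),"w%.3f"%s["width"],"g%.1f"%s["grasp_force"])
    return s
E
python3 - <<'E'
from h import *
p,q=lev(0); Q=q.as_quat()
up=-q.apply([0,0,1])
env.grip(0.55,50)
env.move_pose(p+[0,0,.12],Q); st("above")
env.line_to(p+up*.04,.15); 
print(env.line_to(p,.08,f_stop=15)); st("at bar")
env.grip(0.0,50); st("gripped")
c=cam("scene"); save("grip1.png",cv2.resize(c["image"][180:320,230:390],None,fx=4,fy=4))
E
```

```text
above t3.0 [0.5372 0.0803 0.2366] F [0.  0.4 0.1] w0.556 g0.0
False
at bar t4.4 [0.5373 0.079  0.1166] F [ 0.7 -0.4 -0. ] w0.552 g0.0
gripped t4.8 [0.5377 0.0801 0.1177] F [-0.3  3.9  5.7] w0.167 g48.8
```

View pics/grip1.png

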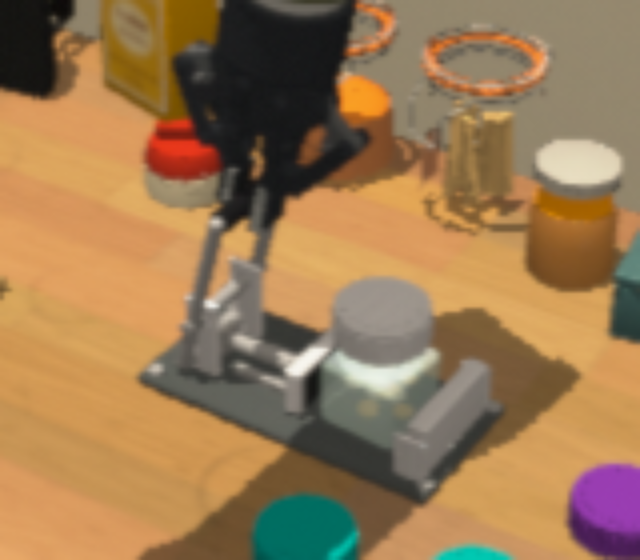

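The view shows the fingers closed on the bar at crop (240,205). The width reads 0.167, which is about 14–16 mm and fits the bar. Next I pull it.

```bash
python3 - <<'E'
from h import *
for a in np.linspace(0,.72,7)[1:]:
    p,q=lev(a); env.line_to(p,.035,rotation=q.as_quat()); st("%.2f"%a)
env.hold(.3); s=st("held")
# bar estimate from tool
q=Rot.from_quat(s["tool_rot"]); b=CR.inv().apply(s["ee_pos"]-.018*q.apply([0,0,1])-C0); print("bar clamp",b,"lever",np.arctan2(b[1]-.13,b[2]-.052)+.25)
c=cam("top"); save("pull_top.png",cv2.resize(c["image"][230:305,270:390],None,fx=5,fy=5))
E
```

```text
0.12 t5.2 [0.5379 0.0868 0.1191] F [-3.2 -1.5  5.4] w0.166 g50.1
0.24 t5.6 [0.538  0.0934 0.1202] F [-5.9 -5.2 12.4] w0.168 g50.4
0.36 t6.0 [0.5382 0.1015 0.1202] F [-7.4 -4.6 16.3] w0.167 g50.8
0.48 t6.4 [0.5384 0.1097 0.1193] F [-7.8 -3.1 18.4] w0.171 g51.1
0.60 t6.7 [0.5385 0.1178 0.1173] F [-9.4 -1.  21.5] w0.166 g51.2
0.72 t7.1 [0.5387 0.1254 0.1145] F [-10.1   1.1  22.9] w0.166 g51.3
held t7.4 [0.5387 0.1252 0.1146] F [-9.3  1.3 21.6] w0.161 g51.2
bar clamp [1.05583442e-04 1.67595696e-01 1.30228170e-01] lever 0.6979995885886464
```

View pics/pull_top.png

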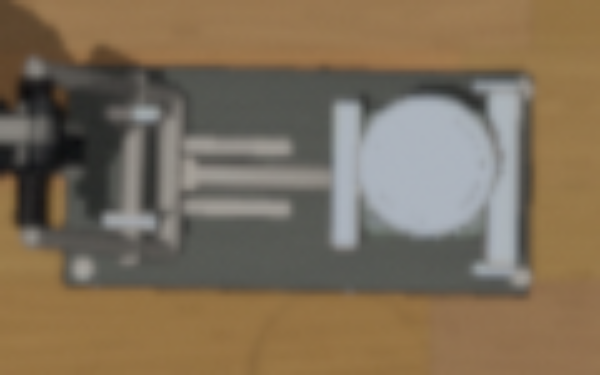

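The top view shows the jaw at crop (346,175), moved about 10 px or 22 mm, and the jar sits against the back stop with its cap at (426,165). I'll press lightly into the end stop, then ease the lever back.

```bash
python3 - <<'E'
from h import *
p,q=lev(.76); print(env.line_to(p,.03,rotation=q.as_quat(),f_stop=15)); env.hold(.25); st("stop")
for a in np.linspace(.72,0,7):
    p,q=lev(a); env.line_to(p,.018,rotation=q.as_quat()); st("%.2f"%a)
p,q=lev(-.05); print(env.line_to(p,.015,rotation=q.as_quat(),f_stop=12)); st("rest"); env.hold(.3); s=st()
q=Rot.from_quat(s["tool_rot"]); b=CR.inv().apply(s["ee_pos"]-.018*q.apply([0,0,1])-C0); print("lever",np.arctan2(b[1]-.13,b[2]-.052)+.25)
E
```

```text
False
stop t8.0 [0.5387 0.1261 0.1142] F [-12.   -2.3  26.8] w0.167 g51.7
0.72 t8.3 [0.5387 0.1246 0.1149] F [-9.1  0.1 21.5] w0.167 g51.4
0.60 t8.9 [0.5385 0.1169 0.1176] F [-8.9 -1.3 21. ] w0.167 g51.4
0.48 t9.5 [0.5383 0.1088 0.1194] F [-8.2 -2.5 18.7] w0.169 g51.2
0.36 t10.1 [0.5381 0.1006 0.1203] F [-6.8 -4.4 15.4] w0.164 g51.0
0.24 t10.7 [0.5379 0.0924 0.1201] F [-5.6 -5.9 11.6] w0.167 g50.8
0.12 t11.3 [0.5378 0.085  0.1191] F [-3.8 -7.6 10.9] w0.171 g50.8
0.00 t11.9 [0.5377 0.0799 0.1179] F [-5.7 -0.9 12.5] w0.171 g50.9
True
rest t12.2 [0.5378 0.0807 0.1177] F [-1.3  2.1  5.5] w0.169 g50.8
 t12.5 [0.5378 0.0808 0.1177] F [-1.1  2.1  5.9] w0.168 g50.7
lever 0.01038235874868021
```

```bash
python3 - <<'E'
from h import *
p,q=lev(0); s=env.get_state(); up=-Rot.from_quat(s["tool_rot"]).apply([0,0,1])
env.grip(0.0,20); env.grip(0.5); st("open")
env.line_to(s["ee_pos"]+up*.05,.1)
env.move_pose(W([0,.17,.25]),tool(-.6).as_quat()); st("up")
ct=cam("top"); cs=cam("scene")
save("after_t.png",cv2.resize(ct["image"][230:305,270:390],None,fx=5,fy=5)); save("after_s.png",cv2.resize(cs["image"][180:320,230:390],None,fx=4,fy=4))
cv2.imwrite("pics/both.png",np.vstack([cv2.copyMakeBorder(cv2.imread("pics/after_t.png")[:, :600],0,0,0,40,0)[:300],cv2.imread("pics/after_s.png")[180:480]]))
g=cv2.cvtColor(ct["image"],cv2.COLOR_RGB2HSV)
c=((g[...,2]>150)&(g[...,1]<40)).astype(np.uint8); c[:, :342]=0;c[:,369:]=0;c[:246]=0;c[284:]=0
c=cv2.morphologyEx(c,cv2.MORPH_OPEN,cv2.getStructuringElement(2,(9,9)))
cn=max(cv2.findContours(c,0,2)[0],key=cv2.contourArea); (u,v),rad=cv2.minEnclosingCircle(cn); e=cv2.fitEllipse(cn); print("cap",u,v,rad,e,onz(ct,(u,v),.094),onz(ct,e[0],.094),"clamp org",C0)
E
```

```text
open t13.1 [0.5372 0.0791 0.1169] F [-0.1  0.3  1.2] w0.497 g0.0
up t14.6 [0.5385 0.136  0.2491] F [ 0.3 -0.1 -0.5] w0.498 g0.0
cap 355.15618896484375 262.5920104980469 13.96985912322998 ((354.8370666503906, 262.8774719238281), (25.975440979003906, 27.22939109802246), 116.38655090332031) [ 0.53545885 -0.03384624  0.094     ] [ 0.53484559 -0.03315546  0.094     ] clamp org [ 0.534  -0.0334  0.    ]
```

View pics/both.png

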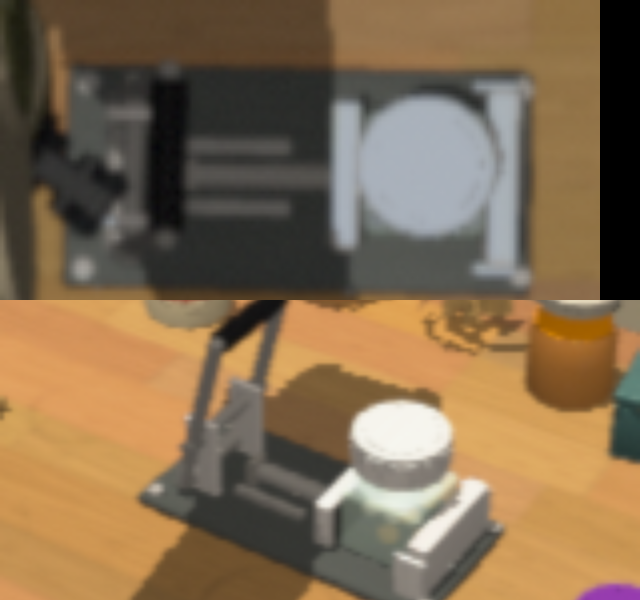

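Both views agree: the lever is back at rest with the bar at top crop (168,155), the same as at the start. The jaw still touches the jar, and the cap is at top crop (425,165), or (0.535, -0.033), which is right on the clamp origin. Now the cap.

```bash
python3 - <<'E'
from h import *
xy=np.array([.5348,-.0333]); Q=tool(-2.15).as_quat()
env.grip(1.0,60)
env.move_pose([*xy,.2],Q); st("above")
env.line_to([*xy,.12],.12)
print("hit",env.line_to([*xy,.058],.06,f_stop=8)); st("down")
env.grip(0.0,25); st("25N"); 
s=env.get_state(); print(s["joints"],s["wrist_torque"])
c=cam("scene"); save("cap1.png",cv2.resize(c["image"][180:320,250:410],None,fx=4,fy=4))
E
```

```text
above t16.3 [ 0.5351 -0.0324  0.2001] F [ 0.7 -0.4  0.7] w0.999 g0.0
hit False
down t18.3 [ 0.5351 -0.0334  0.0584] F [-0.8 -0.2  0.8] w0.999 g0.0
25N t18.6 [ 0.5351 -0.0333  0.0584] F [-1.4 -0.   5.1] w0.686 g26.2
[-0.79735018  0.54752682  1.03912716  1.86023576 -0.54397131  1.05071723
 -0.14626221] [ 0.15999622  0.35608688 -0.04296601]
```

View pics/cap1.png

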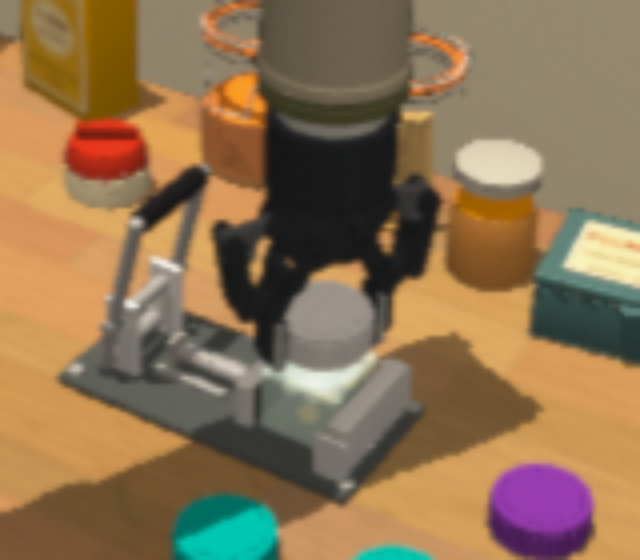

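The view shows the fingers across the cap's sides at crop (280,345) and (380,320). They are clear of the jar's shoulder, and the width matches 60 mm. Now I firm the grip and turn in steps.

```bash
python3 - <<'E'
from h import *
env.grip(0.0,60); st("60N")
j=np.array(env.get_state()["joints"]); y0=None
def yaw(s): 
    v=Rot.from_quat(s["tool_rot"]).apply([0,1,0]); return np.arctan2(v[1],v[0])
y0=yaw(env.get_state())
for d in [.15,.3,.45,.6,.75,.9,1.02,1.1]:
    k=j.copy(); k[6]+=d; env.goto_joints(k); s=st("%.2f"%d); print("   turned %.3f"%(yaw(s)-y0),"T",np.round(s["wrist_torque"],2))
E
```

```text
60N t18.9 [ 0.535  -0.0332  0.0586] F [-2.6  1.7  8.1] w0.679 g62.3
0.15 t19.2 [ 0.5346 -0.0332  0.0586] F [-3.5  1.6  6. ] w0.676 g63.4
   turned 0.147 T [ 0.27  0.83 -0.06]
0.30 t19.4 [ 0.5347 -0.0331  0.0586] F [-2.9  1.4  5.7] w0.677 g63.4
   turned 0.296 T [ 0.26  0.73 -0.11]
0.45 t19.7 [ 0.5348 -0.0331  0.0586] F [-3.   1.9  6. ] w0.677 g63.4
   turned 0.446 T [ 0.34  0.7  -0.09]
0.60 t20.0 [ 0.535  -0.0331  0.0586] F [-1.9  0.9  5.3] w0.684 g63.4
   turned 0.597 T [ 0.36  0.64 -0.09]
0.75 t20.2 [ 0.5351 -0.033   0.0586] F [-0.9  1.9  3.6] w0.678 g63.4
   turned 0.747 T [ 0.37  0.54 -0.09]
0.90 t20.5 [ 0.5352 -0.033   0.0587] F [-2.   2.2  4.5] w0.680 g63.4
   turned 0.897 T [ 0.41  0.34 -0.09]
1.02 t20.8 [ 0.5353 -0.033   0.0587] F [-1.1  2.3  4.4] w0.681 g63.4
   turned 1.017 T [ 0.48  0.37 -0.18]
1.10 t21.0 [ 0.5352 -0.0329  0.0586] F [-1.5  2.4  4.4] w0.681 g63.6
   turned 1.098 T [ 0.57  0.32 -0.15]
```

```bash
python3 - <<'E'
from h import *
s=st(); p=np.array(s["ee_pos"])
for dz in(.001,.002,.003):
    h=env.line_to(p+[0,0,dz],.01,f_stop=6); st("lift %.3f %s"%(dz,h))
    if h: break
E
```

```text
t21.0 [ 0.5352 -0.0329  0.0586] F [-1.5  2.4  4.4] w0.681 g63.6
lift 0.001 True t21.2 [ 0.5348 -0.0327  0.0591] F [0.3 0.4 2.3] w0.677 g64.8
```

```bash
python3 - <<'E'
from h import *
s=st(); p=np.array(s["ee_pos"])
for dz in(.0007,.0014,.002):
    h=env.line_to(p+[0,0,dz],.01,f_stop=12); env.hold(.1); st("lift %.4f %s"%(dz,h))
    if h: break
E
```

```text
t21.2 [ 0.5348 -0.0327  0.0591] F [0.3 0.4 2.3] w0.677 g64.8
lift 0.0007 False t21.6 [ 0.5347 -0.0327  0.0596] F [ 1.   0.3 -3.1] w0.680 g64.6
lift 0.0014 False t21.9 [ 0.5347 -0.0327  0.0604] F [ 1.2  1.3 -2.6] w0.679 g64.6
lift 0.0020 False t22.3 [ 0.5348 -0.0327  0.0611] F [-0.2 -0.8 -1. ] w0.681 g64.6
```

```bash
python3 - <<'E'
from h import *
p=np.array(env.get_state()["ee_pos"])
for z in(.0625,.065,.070,.080,.0945):
    h=env.line_to([p[0],p[1],z],.03,f_stop=8); st("%.4f %s"%(z,h))
    if h: break
env.hold(.3); st()
c=cam("scene"); save("lift.png",cv2.resize(c["image"][180:320,250:410],None,fx=4,fy=4))
E
```

```text
0.0625 False t22.5 [ 0.5349 -0.0327  0.0627] F [-0.4  0.3 -1.1] w0.675 g64.6
0.0650 False t22.8 [ 0.5349 -0.0327  0.0652] F [ 0.4 -0.1 -0.6] w0.681 g64.6
0.0700 False t23.1 [ 0.5349 -0.0327  0.0702] F [ 0.9  0.2 -0.3] w0.675 g64.6
0.0800 False t23.6 [ 0.5349 -0.0326  0.0802] F [-0.3 -0.3 -0.6] w0.683 g64.6
0.0945 False t24.2 [ 0.5348 -0.0326  0.0945] F [ 0.  -0.2 -0.4] w0.683 g64.6
 t24.5 [ 0.5347 -0.0327  0.0944] F [-0.9  0.4 -0.3] w0.673 g64.6
```

View pics/lift.png

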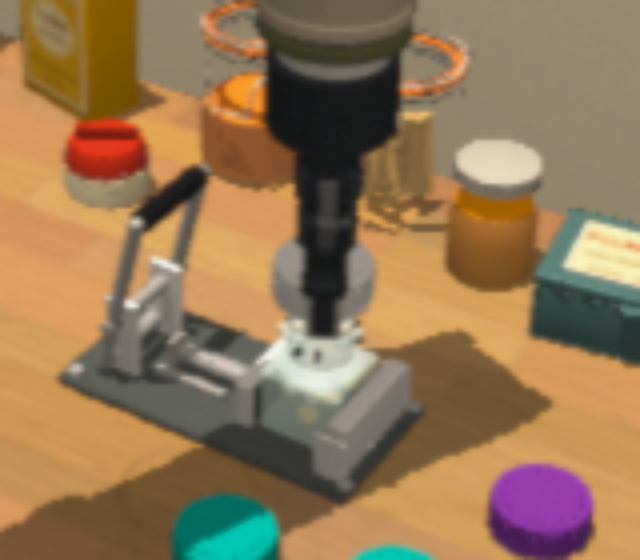

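The cap hangs level in the fingers at crop (323,285). The jar's open neck, at (320,345), is still seated in the clamp, and the lever is at rest. The clearance is about 16 mm, so I'll hand it in.

```bash
python3 - <<'E'
from h import *
print(env.close_job())
E
```

```text
the job is handed in; nothing more can be done
None
```

I handed the job in at about 24.5 s: the jar is clamped, the lever is back at rest, and the cap was turned 1.10 rad anticlockwise. The arm is holding it level about 16 mm above the mouth; no verdict came back from the judge.

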